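Turn round the row of reagent bottles

TASK

The next gel is stained from the other side of the bench, so the row of reagent bottles has to be turned round. Move the four amber bottles from the metal cups into the empty white rack in reverse order: the bottle in the cup nearest the robot arm goes into the bay farthest from the arm, the next into the next, and the farthest bottle into the nearest bay. Keep them upright all the way and leave each one standing on the floor of its own bay.

Things in the scene. Friction and masses are not known exactly. Their poses are not given: they have to be found in the camera images.
- bottle_tall: loose bottle, the tallest: a straight upright cylinder of amber glass with a black cap, 26 mm diameter all the way up, 100 mm tall (cap: top 24 mm), 50 to 100 g. Origin: centre of its underside, z up.
- bottle_square: loose amber bottle with a square body 28 x 28 mm, 58 mm high, and a narrower round black cap of 22 mm diameter from 62 to 82 mm (82 mm tall in all), 50 to 100 g. Origin: centre of its underside, z up. x and y are square to the body's sides, which lie within 0.1 rad of those of its cup.
- bottle_jar: loose amber jar, the lowest: round body of 29 mm diameter, 38 mm high, under a wide black cap of 32 mm diameter from 38 to 60 mm (60 mm tall in all), 40 to 85 g. Origin: centre of its underside, z up.
- bottle_conical: loose amber conical flask: 30 mm diameter at the foot, narrowing to a 16 mm neck at 52 mm, black cap of 20 mm diameter from 56 to 78 mm (78 mm tall in all), 35 to 70 g. Origin: centre of its underside, z up.
- cup_tall: fixed square metal cup in which the tall bottle stands at the start, one of four alike in a row on the dark base plate: 53 mm square outside, 47 mm inside, 18 mm high, floor 3 mm thick. Origin: centre of its underside, z up. x and y as those of the base plate.
- cup_square: fixed square metal cup in which the square bottle stands at the start, one of four alike in a row on the dark base plate: 53 mm square outside, 47 mm inside, 18 mm high, floor 3 mm thick. Origin: centre of its underside, z up. x and y as those of the base plate.
- cup_jar: fixed square metal cup in which the jar bottle stands at the start, one of four alike in a row on the dark base plate: 53 mm square outside, 47 mm inside, 18 mm high, floor 3 mm thick. Origin: centre of its underside, z up. x and y as those of the base plate.
- cup_conical: fixed square metal cup in which the conical bottle stands at the start, one of four alike in a row on the dark base plate: 53 mm square outside, 47 mm inside, 18 mm high, floor 3 mm thick. Origin: centre of its underside, z up. x and y as those of the base plate.
- base_plate: fixed dark steel plate, 236 x 70 x 6 mm, that carries the row of four metal cups, 54 mm apart along its long axis (at -81, -27, +27, +81 mm). Which bottle is in which cup differs from start to start. Origin: centre of its underside, z up. x runs along the row, away from the robot arm (up to 0.4 rad off straight).
- rack: fixed white plastic rack, empty at the start, 222 x 60 mm and 22 mm high, with four open square bays in one row: bay centres at x = -81, -27, +27, +81 mm, y = 0 in its frame, each bay 48 x 48 mm inside, floor 6 mm above the underside, walls 6 mm thick. Origin: centre of its underside, z up. x runs along the row, away from the robot arm (up to 0.4 rad off straight). The rack and the plate with the cups may each be on the left or the right.
Things that resemble listed ones, but are neither listed nor needed, are in the scene too. Leave any yellow look-alike of the bottle_conical alone.

How it is judged (in metres and radians):
At the end, for the whole second after the job is handed in: Each bottle stands upright (0.12 rad), released and at rest, on the floor of a bay of the white rack (foot within 13 mm of the bay centre along and across, underside 2 to 10 mm above the rack's); counted from the arm, the order is the reverse of that in the cups (((x of cup_tall in the frame of base_plate between -0.101 and -0.061 m and x of bottle_tall in the frame of rack between 0.068 and 0.094 m) or (x of cup_tall in the frame of base_plate between -0.047 and -0.007 m and x of bottle_tall in the frame of rack between 0.014 and 0.04 m) or (x of cup_tall in the frame of base_plate between 0.007 and 0.047 m and x of bottle_tall in the frame of rack between -0.04 and -0.014 m) or (x of cup_tall in the frame of base_plate between 0.061 and 0.101 m and x of bottle_tall in the frame of rack between -0.094 and -0.068 m)) and y of bottle_tall in the frame of rack between -0.013 and 0.013 m and z of bottle_tall in the frame of rack between 0.002 and 0.01 m and angle between each of bottle_tall, bottle_square, bottle_jar, bottle_conical's own z axis and vertical below 0.12 rad and linear speed of each of bottle_tall, bottle_square, bottle_jar, bottle_conical below 0.02 m/s and ((x of cup_square in the frame of base_plate between -0.101 and -0.061 m and x of bottle_square in the frame of rack between 0.068 and 0.094 m) or (x of cup_square in the frame of base_plate between -0.047 and -0.007 m and x of bottle_square in the frame of rack between 0.014 and 0.04 m) or (x of cup_square in the frame of base_plate between 0.007 and 0.047 m and x of bottle_square in the frame of rack between -0.04 and -0.014 m) or (x of cup_square in the frame of base_plate between 0.061 and 0.101 m and x of bottle_square in the frame of rack between -0.094 and -0.068 m)) and y of bottle_square in the frame of rack between -0.013 and 0.013 m and z of bottle_square in the frame of rack between 0.002 and 0.01 m and ((x of cup_jar in the frame of base_plate between -0.101 and -0.061 m and x of bottle_jar in the frame of rack between 0.068 and 0.094 m) or (x of cup_jar in the frame of base_plate between -0.047 and -0.007 m and x of bottle_jar in the frame of rack between 0.014 and 0.04 m) or (x of cup_jar in the frame of base_plate between 0.007 and 0.047 m and x of bottle_jar in the frame of rack between -0.04 and -0.014 m) or (x of cup_jar in the frame of base_plate between 0.061 and 0.101 m and x of bottle_jar in the frame of rack between -0.094 and -0.068 m)) and y of bottle_jar in the frame of rack between -0.013 and 0.013 m and z of bottle_jar in the frame of rack between 0.002 and 0.01 m and ((x of cup_conical in the frame of base_plate between -0.101 and -0.061 m and x of bottle_conical in the frame of rack between 0.068 and 0.094 m) or (x of cup_conical in the frame of base_plate between -0.047 and -0.007 m and x of bottle_conical in the frame of rack between 0.014 and 0.04 m) or (x of cup_conical in the frame of base_plate between 0.007 and 0.047 m and x of bottle_conical in the frame of rack between -0.04 and -0.014 m) or (x of cup_conical in the frame of base_plate between 0.061 and 0.101 m and x of bottle_conical in the frame of rack between -0.094 and -0.068 m)) and y of bottle_conical in the frame of rack between -0.013 and 0.013 m and z of bottle_conical in the frame of rack between 0.002 and 0.01 m); the robot touches nothing.
It fails at once if a bottle is tipped over by more than 0.6 rad (angle between any of bottle_tall, bottle_square, bottle_jar, bottle_conical's own z axis and vertical above 0.6 rad).
It also fails if it takes over 118 s, if anything falls off the work surface, if the arm or the gripper's body presses on something with over 40 N, if the wrist force passes 120 N, or if a joint passes its speed limit or range.

ROBOT

A 7-joint arm with a two-finger parallel gripper is mounted at the origin on the work surface. World frame = base frame: x ahead of the robot, y to its left, z up, the work surface at z = 0. Lengths are in mm, angles in rad, forces in N, time in s.
With the tool pointing down it reaches from about 400 to 900 mm from the base axis. Payload 5.5 kg.
Tool frame: the origin (TCP) lies on the centre line of the jaws, within the pads' length; the fingertips stand 11 mm ahead of it and the grasp point (between the pads) lies 8 mm behind it; z points along the fingers, y is the direction in which the jaws open and shut (so a half turn about z gives the same grasp; the last joint's range is limited). The gripper opens to 92 mm and grips with 3 to 60 N. Pads are 19 mm wide; open, the fingers measure 130 mm over their backs; the gripper's body (75 mm by 190 mm) begins 47 mm behind the grasp point.
Start: joints at [1.501, 0.501, -0.427, 1.55, 0.221, 1.138, -0.21], TCP at [212.382, -614.324, 237.729] pointing down, gripper open.
Joint ranges: [-2.88, 2.88], [-0.31, 2.03], [-1.54, 1.56], [0.2, 2.42], [-1.41, 4.55], [0.19, 2.02], [-2.57, 2.57]. Speed limits (rad/s): [2.57, 2.57, 3.14, 3.14, 3.14, 3.14, 3.14].

INTERFACE

Orientations are given as a unit quaternion [x, y, z, w].
In Python, from bench import ctrl gives the robot as it stands.
- The arm moves only by the shell command python3 -m pendant 'ROWS' [OPENING] [FORCE]. ROWS is JSON, a list that holds one entry, the list of rows, each a list of 4 numbers: the shift along the tool's x, y, z in cm, then the turn about the tool's z in rad. In form: [[[dx, dy, dz, twist], ...]]. A call has 1 to 12 rows; each row is the pose to reach, as a shift and turn from the pose measured when the call began, along the tool's axes at that moment; what a row does not reach only later rows make up. A row lasts 1/8 s, in which the tool goes at most 62.5 mm and 10.7 degrees, less where a joint would pass 70% of its speed; a pose out of reach is approached as far as the arm can. A call with a gripper value outside its range is refused whole. OPENING is the gripper's target within -1 to 1 (shut at 1, half-way at 0, fully open at -1), set as the call begins (- or left out, the last holds). The fingers move at their own pace and stop on an object; FORCE is the grip in N (left out, the last holds). Time passes only in rows, so rows that repeat a pose let the fingers close. It gives the time, the measured TCP pose, the force and the opening at its end, in the units of the state.
- ctrl.sense(): the state, without advancing time (a new reading comes with each control period).
- ctrl.read_camera(name): name is "scene" or "top" or "wrist"; returns a dict with "img" (384x512x3 uint8, red, green, blue), "intrinsics" (3x3 intrinsics, pixels), "T" (4x4, takes a point from camera to world coordinates); the wrist camera has in their place "hand_eye" (4x4, takes a point from camera to tool coordinates, whose origin is the TCP and whose axes are the flange's). Camera axes: x right, y down, z forward; pixel columns grow to the right and rows downward; lengths in mm; the calibration is good to about 2 mm. A picture is of the moment at which its call begins: read the wrist's pose just before it. There is no depth.
- ctrl.sign_off(): hands the job in, once; it reports no verdict.
Trained networks look in a picture, given as the dict that the camera call returned (one of the last four; its "shot" number tells which), for a name from the list of things; names that differ only in an ending like _2 or _b are one class to them, and where a whole thing is asked for, a point or a joint stands for the part that bears it (a point fixed in the world has none). Each returns a list of dicts, best first, with "confidence" (0 to 1); they miss things now and then, are a little off and sometimes report something else, mostly with a low value. They report only what shows in the picture. A call takes as long as a camera call. They do not tell look-alikes from the thing itself.
- ctrl.outline_of(picture, label): "pixels" (384x512 bool, what is visible of it) and "bbox" ([centre column, centre row, width, height] in pixels, round what is visible of it).
- ctrl.landmark_of(picture, label): "pixel" ([row, column] in pixels: a listed point, or the origin of a listed thing).
The state is a dict: "clock": time; "joint_positions": joint angles; "joint_vel": joint speeds; "joint_efforts": joint torques, N m; "tcp_pos": TCP position; "tcp_rot": TCP orientation; "ft_force": force on the tool from outside, world axes, zero at the start; "wrist_torque": the same for the moment, N m; "opening": finger opening in mm.
Only numpy, scipy, OpenCV 4.12 (cv2) and the standard library are available. Lean on these libraries where they do the work, as an engineer would, in place of code of your own. Each camera call takes 0.05 s, during which the arm holds its last target. There are 200 camera calls.

## Working session

There is one attempt and no reset: what is moved stays moved. The work goes in short steps, Python scripts to look and compute and a shell command to move; the robot and the scene stay as the last step left them, time stands still between calls to the robot, and variables do not carry over. Pictures are saved under pics/ and viewed, about 12 in all and at most 16, crops included, and the job is handed in when it is done.

```bash
ls; mkdir -p pics; python3 - <<'E'
from bench import ctrl
import cv2,numpy as np
s=ctrl.sense(); print(s['clock'],s['tcp_pos'],s['tcp_rot'],s['opening'])
for n in ['scene','top']:
    p=ctrl.read_camera(n); cv2.imwrite(f'pics/{n}0.png',p['img'][:,:,::-1]); print(n,p['intrinsics'],p['T'])
    for l in ['bottle_tall','bottle_square','bottle_jar','bottle_conical','base_plate','rack']:
        print(l,[(np.round(d['confidence'],2),np.round(d['pixel'])) for d in ctrl.landmark_of(p,l)][:4],[(np.round(d['confidence'],2),np.round(d['bbox'])) for d in ctrl.outline_of(p,l)][:3])
E
```

```text
pics
0.0 [ 212.04569026 -613.73067119  236.67583909] [ 9.86186896e-01  1.65633541e-01 -1.43016417e-04 -9.57312722e-04] 92.13208448907677
scene [[410.50899595   0.         259.61736905]
 [  0.         410.50899595 189.37064924]
 [  0.           0.           1.        ]] [[-3.38241159e-01  7.16822436e-01 -6.09720029e-01  1.06176791e+03]
 [ 9.40958893e-01  2.67089181e-01 -2.07989738e-01  1.93463723e+02]
 [ 1.37579127e-02 -6.44072174e-01 -7.64841000e-01  6.38705771e+02]
 [ 0.00000000e+00  0.00000000e+00  0.00000000e+00  1.00000000e+00]]
bottle_tall [(np.float64(0.95), array([246., 306.]))] [(np.float64(0.8), array([310., 232.,  22.,  49.]))]
bottle_square [(np.float64(0.74), array([228., 322.])), (np.float64(0.61), array([151., 163.]))] [(np.float64(0.63), array([329., 217.,  21.,  40.]))]
bottle_jar [(np.float64(0.51), array([207., 333.])), (np.float64(0.51), array([249., 309.]))] [(np.float64(0.72), array([336., 194.,  17.,  28.]))]
bottle_conical [(np.float64(0.63), array([193., 346.])), (np.float64(0.57), array([228., 383.])), (np.float64(0.22), array([221., 329.]))] [(np.float64(0.6
[... 911 characters left out ...]
t64(0.27), array([172., 183.]))] [(np.float64(0.51), array([181., 170.,  18.,  25.]))]
bottle_jar [(np.float64(0.57), array([198., 182.]))] [(np.float64(0.58), array([181., 196.,  14.,  17.]))]
bottle_conical [(np.float64(0.72), array([193., 138.])), (np.float64(0.65), array([218., 174.]))] [(np.float64(0.62), array([174., 219.,  19.,  13.])), (np.float64(0.53), array([136., 188.,  23.,  17.])), (np.float64(0.17), array([177., 218.,  26.,  26.]))]
base_plate [(np.float64(0.89), array([184., 184.])), (np.float64(0.51), array([198., 183.]))] [(np.float64(0.61), array([184., 186.,  48., 103.]))]
rack [(np.float64(0.59), array([207., 344.]))] [(np.float64(0.76), array([345., 210.,  41.,  96.]))]
```

```bash
python3 - <<'E'
import cv2
a=cv2.imread('pics/top0.png'); cv2.imwrite('pics/v1.png',cv2.resize(a[110:290,100:400],None,fx=2.66,fy=2.66,interpolation=cv2.INTER_CUBIC))
E
```

```text
(no output)
```

View pics/scene0.png

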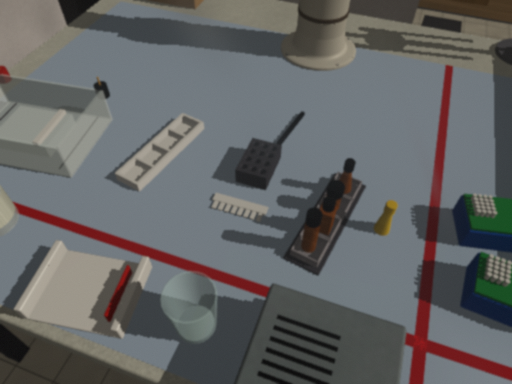

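View pics/v1.png

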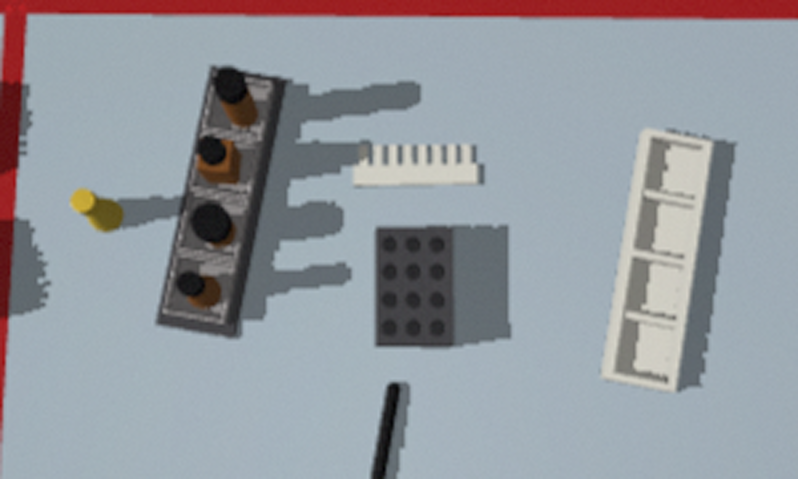

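The top view (viewed 2 so far) shows the cup row on the left. Crop pixels from the arm outward are: conical (193,287), jar (212,225), square (213,155), tall (232,90). The rack is at (660,258). The yellow look-alike at (97,210) stands alone on the table and is left alone. The network's two conical candidates in the top image are (174,219), amber and in a cup, which is the right one, and (136,188), yellow.

```bash
cat > h.py <<'E'
import numpy as np,cv2
from bench import ctrl
from scipy.optimize import minimize
from scipy.spatial.transform import Rotation as R
def proj(P,K,T):
    c=(np.asarray(P)-T[:3,3])@T[:3,:3]; c=c@K.T; return c[:,:2]/c[:,2:]
def hull_mask(P,K,T,S=4):
    uv=(proj(P,K,T)+0.5)*S
    m=np.zeros((384*S,512*S),np.uint8); cv2.fillConvexPoly(m,cv2.convexHull(np.round(uv).astype(np.int32)),1)
    return m
def disc(x,y,d,z,n=24):
    a=np.linspace(0,2*np.pi,n); return np.c_[x+d/2*np.cos(a),y+d/2*np.sin(a),np.full(n,z)]
def box(x,y,th,lx,ly,z0,z1):
    c,s=np.cos(th),np.sin(th)
    return np.array([[x+c*a-s*b,y+s*a+c*b,z] for a in(-lx/2,lx/2) for b in(-ly/2,ly/2) for z in(z0,z1)])
def ray(px,K,T,z):   # px (col,row) -> point on plane z
    d=T[:3,:3]@np.linalg.solve(K,[px[0],px[1],1]); o=T[:3,3]; return o+d*(z-o[2])/d[2]
def fit(parts,views,p0,step):
    """parts(p)->list of point sets, union of hulls fitted to masks (mask,K,T)"""
    S=4; M=[(cv2.resize(m.astype(np.uint8),None,fx=S,fy=S,interpolation=cv2.INTER_NEAREST),K,T) for m,K,T in views]
    def f(p):
        e=0
        for m,K,T in M:
            h=np.zeros_like(m)
            for q in parts(p): h|=hull_mask(q,K,T,S)
            e+=1-(h&m).sum()/max(1,(h|m).sum())
        return e
    n=len(p0); sim=np.vstack([p0]+[np.array(p0)+np.eye(n)[i]*step[i] for i in range(n)])
    r=minimize(f,p0,method='Nelder-Mead',options=dict(initial_simplex=sim,xatol=.05,fatol=1e-4)); return r.x,r.fun
E
python3 - <<'E'
from h import *
V={n:ctrl.read_camera(n) for n in('top','scene')}
def pick(n,l,f=lambda b:True):
    p=V[n]; ds=[d for d in ctrl.outline_of(p,l) if f(d['bbox'])]
    return (ds[0]['pixels'],p['intrinsics'],p['T']) if ds else None
t=V['top']
c=ray((345,208),t['intrinsics'],t['T'],11); print('rack0',c)
for ns in(['top'],['scene'],['top','scene']):
    print('rack',ns,fit(lambda p:[box(p[0],p[1],p[2]/100,222,60,0,22)],[pick(n,'rack') for n in ns],[c[0],c[1],-20],[15,15,10]))
c=ray((184,186),t['intrinsics'],t['T'],5)
for l in ['top','scene']:
    print('plate',l,fit(lambda p:[box(p[0],p[1],p[2]/100,236,70,0,6),box(p[0],p[1],p[2]/100,215,53,6,24)],[pick(l,'base_plate')],[c[0],c[1],-20],[15,15,10]))
E
```

```text
rack0 [ 523.20421886 -209.97580255   11.        ]
rack ['top'] (array([ 524.49441369, -212.5241584 ,  -19.03703048]), np.float64(0.04184196085604541))
rack ['scene'] (array([ 527.81935041, -214.34749225,  -18.60053584]), np.float64(0.02573725350861611))
rack ['top', 'scene'] (array([ 526.9612137 , -213.4692915 ,  -18.84231418]), np.float64(0.08540756106263858))
plate top (array([575.58422163, 167.16469286, -17.79562559]), np.float64(0.813792680182484))
plate scene (array([580.4289508 , 166.33910025, -17.51486827]), np.float64(0.8240425089227125))
```

```bash
cat >> h.py <<'E'
PARTS={'bottle_tall':lambda x,y,z:[np.vstack([disc(x,y,26,z),disc(x,y,26,z+100)])],
'bottle_square':lambda x,y,z:[box(x,y,-.18,28,28,z,z+58),np.vstack([disc(x,y,22,z+58),disc(x,y,22,z+82)])],
'bottle_jar':lambda x,y,z:[np.vstack([disc(x,y,29,z),disc(x,y,29,z+38)]),np.vstack([disc(x,y,32,z+38),disc(x,y,32,z+60)])],
'bottle_conical':lambda x,y,z:[np.vstack([disc(x,y,30,z),disc(x,y,16,z+52)]),np.vstack([disc(x,y,16,z+52),disc(x,y,16,z+56)]),np.vstack([disc(x,y,20,z+56),disc(x,y,20,z+78)])]}
E
python3 - <<'E'
from h import *
V={n:ctrl.read_camera(n) for n in('top','scene')}
px=np.array([578,167]);th=-.18
lim={'top':lambda b:150<b[0]<200,'scene':lambda b:b[0]<370}
for i,l in enumerate(['bottle_conical','bottle_jar','bottle_square','bottle_tall']):
    c=px+(-81+54*i)*np.array([np.cos(th),np.sin(th)])
    v=[]
    for n in V:
        p=V[n]; ds=[d for d in ctrl.outline_of(p,l) if lim[n](d['bbox'])]
        if ds: 
            w=(ds[0]['pixels'],p['intrinsics'],p['T']); v.append(w)
            x,e=fit(lambda q:PARTS[l](q[0],q[1],9),[w],c,[8,8]); print(l,n,c.round(),x.round(1),round(e,2))
    if len(v)>1: x,e=fit(lambda q:PARTS[l](q[0],q[1],9),v,c,[8,8]); print('   both',x.round(1),round(e,2))
E
```

```text
bottle_conical top [498. 182.] [495.5 180.4] 0.07
bottle_conical scene [498. 182.] [495.  179.4] 0.3
   both [495.4 180. ] 0.39
bottle_jar top [551. 172.] [547.2 166.8] 0.09
bottle_jar scene [551. 172.] [547.1 166.5] 0.39
   both [547.2 166.7] 0.48
bottle_square top [605. 162.] [603.6 166.1] 0.09
bottle_square scene [605. 162.] [606.2 163.9] 0.25
   both [603.9 165.3] 0.37
bottle_tall scene [658. 152.] [656.9 148.5] 0.1
```

```bash
cat >> h.py <<'E'
def rel(*targets,yaw=None):
    s=ctrl.sense(); M=R.from_quat(s['tcp_rot']).as_matrix(); y0=np.arctan2(M[1,0],M[0,0])
    print('t',round(s['clock'],2),'tcp',np.round(s['tcp_pos'],1),'yaw',round(y0,3),'tilt',round(np.arccos(-M[2,2]),3),'open',round(s['opening'],1),'F',np.round(s['ft_force'],1))
    for t in targets:
        d=M.T@(np.array(t,float)-s['tcp_pos'])/10
        tw=0 if yaw is None else -((yaw-y0+np.pi/2)%np.pi-np.pi/2)
        print(t,'->',np.round(d,2),'twist',round(tw,3))
E
python3 -c "
from h import *
rel((470,-300,220),(480,0,220),(495,180,190),yaw=-.18)"
```

```text
t 2.2 tcp [ 212.4 -614.3  237.7] yaw 0.333 tilt 0.0 open 91.5 F [ 0.   0.7 -0. ]
(470, -300, 220) -> [ 34.62 -21.29   1.77] twist 0.513
(480, 0, 220) -> [ 45.37 -49.32   1.77] twist 0.513
(495, 180, 190) -> [ 52.66 -65.84   4.77] twist 0.513
```

```bash
python3 -m pendant '[[[34.6,-21.3,1.8,0.51],[34.6,-21.3,1.8,0.51],[34.6,-21.3,1.8,0.51],[34.6,-21.3,1.8,0.51],[34.6,-21.3,1.8,0.51],[34.6,-21.3,1.8,0.51],[34.6,-21.3,1.8,0.51],[45.4,-49.3,1.8,0.51],[45.4,-49.3,1.8,0.51],[45.4,-49.3,1.8,0.51],[45.4,-49.3,1.8,0.51],[45.4,-49.3,1.8,0.51]]]' -1 25; python3 -c "
from h import *
rel((495.5,180,190),yaw=-.18)"
```

```text
clock: 3.7
tcp_pos: [480.4, 2.6, 220.2]
tcp_rot: [0.996, -0.088, 0.001, 0.0]
ft_force: [0.7, -0.6, 0.3]
opening: 91.9
t 3.7 tcp [480.4   2.6 220.2] yaw -0.175 tilt 0.001 open 91.9 F [ 0.7 -0.6  0.3]
(495.5, 180, 190) -> [ -1.61 -17.73   3.02] twist 0.005
```

```bash
python3 -m pendant '[[[-1.6,-17.7,3,0],[-1.6,-17.7,3,0],[-1.6,-17.7,3,0],[-1.6,-17.7,3,0]]]'; python3 -c "
from h import *
rel((495.5,180,68),yaw=-.18)
s=ctrl.sense();p=ctrl.read_camera('wrist')
T=np.eye(4);T[:3,:3]=R.from_quat(s['tcp_rot']).as_matrix();T[:3,3]=s['tcp_pos'];T=T@p['hand_eye'];K=p['intrinsics']
im=p['img'].copy()
for l,(x,y) in dict(bottle_conical=(495.4,180),bottle_jar=(547.2,166.7),bottle_square=(603.9,165.3),bottle_tall=(656.9,148.5)).items():
    for P in PARTS[l](x,y,9): cv2.polylines(im,[cv2.convexHull(proj(P,K,T).astype(np.int32))],True,(0,255,0))
    for d in ctrl.outline_of(p,l)[:2]:
        xx,e=fit(lambda q:PARTS[l](q[0],q[1],9),[(d['pixels'],K,T)],[x,y],[6,6]); print(l,d['confidence'],d['bbox'],xx.round(1),round(e,2))
cv2.imwrite('pics/w1.png',im[:,:,::-1])
"
```

```text
clock: 4.2
tcp_pos: [494.2, 186.2, 190.2]
tcp_rot: [0.997, -0.083, 0.0, -0.002]
ft_force: [-0.1, -0.4, 0.7]
opening: 92.0
t 4.2 tcp [494.2 186.2 190.2] yaw -0.166 tilt 0.004 open 92.0 F [-0.1 -0.4  0.7]
(495.5, 180, 68) -> [ 0.23  0.63 12.22] twist 0.014
bottle_conical 0.69 [259.6, 182.2, 25.7, 42.2] [498.1 180.7] 0.06
bottle_conical 0.69 [163.3, 131.8, 47.7, 29.6] [495.4 180. ] 1.0
bottle_jar 0.96 [263.1, 132.1, 34.9, 35.6] [550.1 169. ] 0.05
bottle_square 0.56 [259.9, 69.2, 33.6, 44.2] [605.4 166.3] 0.07
bottle_tall 0.95 [265.1, 16.8, 30.9, 28.3] [656.  150.4] 0.03
```

View pics/w1.png

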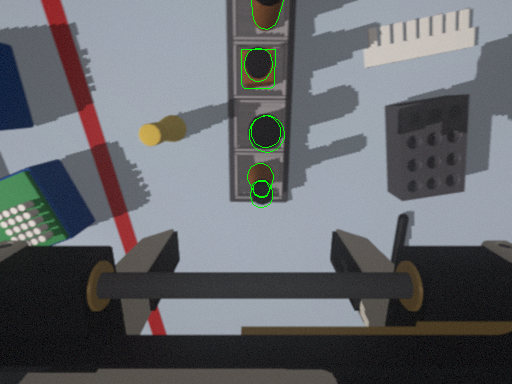

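The wrist view (viewed 3) shows the amber conical at (260,185) in the first cup, inside the jaw line, with the jar, square and tall bottles beyond it. The yellow flask at (163,130) stands outside the plate. The wrist fits agree with the earlier ones to within 3 mm, so I'm grasping.

```bash
python3 -m pendant '[[[0.3,0.6,4,0.014],[0.3,0.6,8,0.014],[0.3,0.6,12.2,0.014],[0.3,0.6,12.2,0.014],[0.3,0.6,12.2,0.014]]]'; python3 -c "
from h import *
rel((497,180.5,68),yaw=-.18)"
```

```text
clock: 5.08
tcp_pos: [499.0, 170.9, 69.6]
tcp_rot: [0.995, -0.097, 0.001, 0.0]
ft_force: [-0.4, -0.2, 1.0]
opening: 92.1
t 5.08 tcp [499.  170.9  69.6] yaw -0.193 tilt 0.003 open 92.1 F [-0.4 -0.2  1. ]
(497, 180.5, 68) -> [-0.38 -0.91  0.16] twist -0.013
```

```bash
python3 -m pendant '[[[-0.3,-0.9,0.15,-0.01],[-0.3,-0.9,0.15,-0.01],[-0.3,-0.9,0.15,-0.01],[-0.3,-0.9,0.15,-0.01]]]'; python3 -c "
from h import *
rel((497,180.5,68),yaw=-.18)
s=ctrl.sense();p=ctrl.read_camera('wrist');rel()
"
```

```text
clock: 5.58
tcp_pos: [498.0, 180.2, 68.4]
tcp_rot: [0.996, -0.092, 0.002, 0.0]
ft_force: [0.4, -0.3, -0.8]
opening: 91.8
t 5.58 tcp [498.  180.2  68.4] yaw -0.184 tilt 0.003 open 91.8 F [ 0.4 -0.3 -0.8]
(497, 180.5, 68) -> [-0.1  -0.01  0.04] twist -0.004
t 5.62 tcp [497.9 180.2  68.3] yaw -0.184 tilt 0.003 open 91.3 F [0.1 0.5 0.5]
```

```bash
python3 -m pendant '[[[0,0,0,0],[0,0,0,0],[0,0,0,0],[0,0,0,0],[0,0,0,0],[0,0,0,0],[0,0,0,0],[0,0,0,0]]]' 1 25; python3 -c "
from h import *
rel()
p=ctrl.read_camera('scene');cv2.imwrite('pics/s2.png',cv2.resize(p['img'][130:290,200:450,::-1],None,fx=3,fy=3))"
```

```text
clock: 6.62
tcp_pos: [497.9, 180.1, 68.3]
tcp_rot: [0.996, -0.092, 0.002, 0.0]
ft_force: [1.1, 0.3, -0.1]
opening: 19.1
t 6.62 tcp [497.9 180.1  68.3] yaw -0.184 tilt 0.003 open 19.1 F [ 1.1  0.3 -0.1]
```

View pics/s2.png

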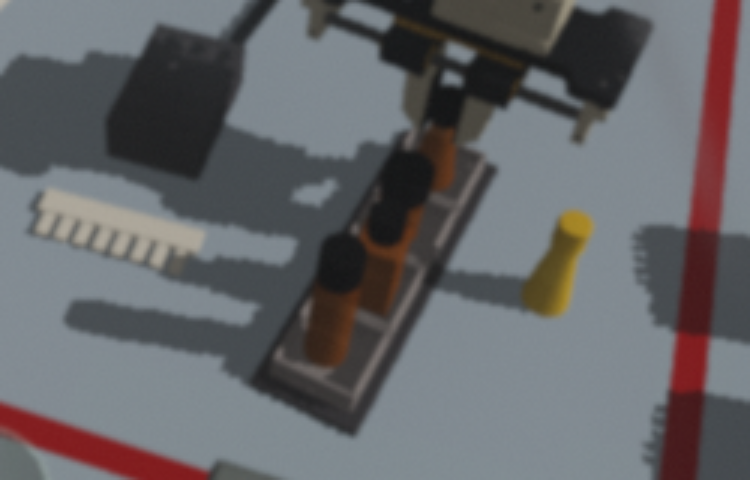

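The conical is gripped (opening 19.1 mm on the 20 mm cap) and still upright in its cup (viewed 4). Lifting it and carrying it to the far bay.

```bash
python3 -m pendant '[[[0,0,-2,0],[0,0,-5,0],[0,0,-8,0],[0,0,-10.5,0],[0,0,-10.5,0],[0,0,-10.5,0]]]'; python3 -c "
from h import *
rel((606,-228.6,172),yaw=-.188)"
```

```text
clock: 7.42
tcp_pos: [497.3, 180.0, 173.3]
tcp_rot: [0.996, -0.092, 0.002, 0.001]
ft_force: [-0.4, -0.0, -0.5]
opening: 19.5
t 7.42 tcp [497.3 180.  173.3] yaw -0.184 tilt 0.003 open 19.5 F [-0.4 -0.  -0.5]
(606, -228.6, 172) -> [18.15 38.18  0.22] twist 0.004
```

```bash
python3 -m pendant '[[[1,2.5,0,0],[3,6.5,0,0],[5.2,11,0,0],[7.4,15.6,0,0],[9.6,20.2,0,0],[11.8,24.8,0,0],[14,29.4,0,0],[16,33.6,0,0],[17.3,36.6,0,0],[18.15,38.2,0,0],[18.15,38.2,0,0],[18.15,38.2,0,0]]]'; python3 -c "
from h import *
rel((606,-228.6,66),yaw=-.188)
s=ctrl.sense();p=ctrl.read_camera('wrist')
T=np.eye(4);T[:3,:3]=R.from_quat(s['tcp_rot']).as_matrix();T[:3,3]=s['tcp_pos'];T=T@p['hand_eye'];K=p['intrinsics']
im=p['img'].copy()
for i in(-81,-27,27,81):
    x,y=526.5+i*.982,-213.5-i*.187
    for P in (box(x,y,-.188,48,48,22,22),): cv2.polylines(im,[cv2.convexHull(proj(P,K,T).astype(np.int32))],True,(0,255,0))
for P in PARTS['bottle_conical'](s['tcp_pos'][0],s['tcp_pos'][1],s['tcp_pos'][2]-59.3): cv2.polylines(im,[cv2.convexHull(proj(P,K,T).astype(np.int32))],True,(0,255,255))
cv2.imwrite('pics/w2.png',im[:,:,::-1])
"
```

```text
clock: 8.93
tcp_pos: [605.9, -226.2, 173.8]
tcp_rot: [0.996, -0.09, 0.001, -0.0]
ft_force: [0.7, 0.0, -0.5]
opening: 19.0
t 8.93 tcp [ 605.9 -226.2  173.8] yaw -0.181 tilt 0.002 open 19.0 F [ 0.7  0.  -0.5]
(606, -228.6, 66) -> [ 0.03  0.24 10.78] twist 0.007
```

View pics/w2.png

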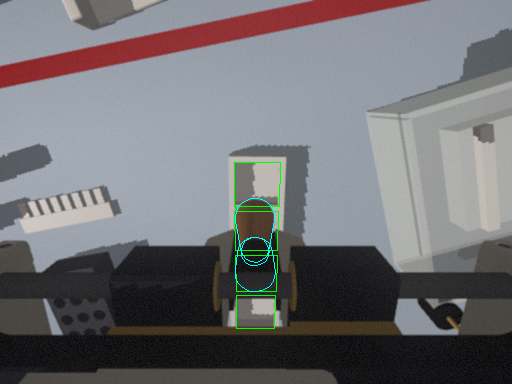

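The wrist view (viewed 5) shows the far bay's opening at (259,183), matching the projected rack to about 2 px. The flask hangs upright in the jaws. Lowering.

```bash
python3 -m pendant '[[[0.05,0.2,2.5,0],[0.05,0.2,5.5,0],[0.05,0.2,8.5,0],[0.05,0.2,10,0],[0.05,0.2,10.6,0],[0.05,0.2,10.8,0],[0.05,0.2,10.8,0],[0.05,0.2,10.8,0]]]'; python3 -c "
from h import *
rel((606,-228.6,65.5),yaw=-.188)"
```

```text
clock: 9.98
tcp_pos: [607.0, -228.5, 67.1]
tcp_rot: [0.996, -0.09, 0.002, 0.0]
ft_force: [0.8, -0.2, -0.4]
opening: 19.4
t 9.97 tcp [ 607.  -228.5   67.1] yaw -0.181 tilt 0.004 open 19.4 F [ 0.8 -0.2 -0.4]
(606, -228.6, 65.5) -> [-0.1   0.03  0.15] twist 0.007
```

```bash
python3 -m pendant '[[[-0.05,0,0.15,0],[-0.05,0,0.15,0],[-0.05,0,0.15,0]]]'; python3 -m pendant '[[[0,0,0,0],[0,0,0,0],[0,0,0,0],[0,0,0,0],[0,0,0,0],[0,0,0,0]]]' -0.3;  python3 -m pendant '[[[0,0,-2,0],[0,0,-5,0],[0,0,-9,0],[0,0,-13,0],[0,0,-13,0],[0,0,-13,0]]]' -1; python3 -c "
from h import *
rel((549,168,190),yaw=-.18)
p=ctrl.read_camera('scene');cv2.imwrite('pics/s3.png',cv2.resize(p['img'][90:220,90:260,::-1],None,fx=4,fy=4))"
```

```text
clock: 10.35
tcp_pos: [606.5, -228.4, 65.6]
tcp_rot: [0.996, -0.09, 0.002, 0.0]
ft_force: [0.6, -0.3, -0.8]
opening: 19.8
clock: 11.1
tcp_pos: [606.5, -228.4, 65.6]
tcp_rot: [0.996, -0.09, 0.002, 0.0]
ft_force: [-0.1, 0.2, 0.2]
opening: 59.5
clock: 11.85
tcp_pos: [605.9, -228.4, 196.3]
tcp_rot: [0.996, -0.09, 0.002, 0.0]
ft_force: [-0.3, 0.5, -0.7]
opening: 91.7
t 11.85 tcp [ 605.9 -228.4  196.3] yaw -0.181 tilt 0.005 open 91.7 F [-0.3  0.5 -0.7]
(549, 168, 190) -> [-12.73 -37.97   0.55] twist -0.001
```

View pics/s3.png

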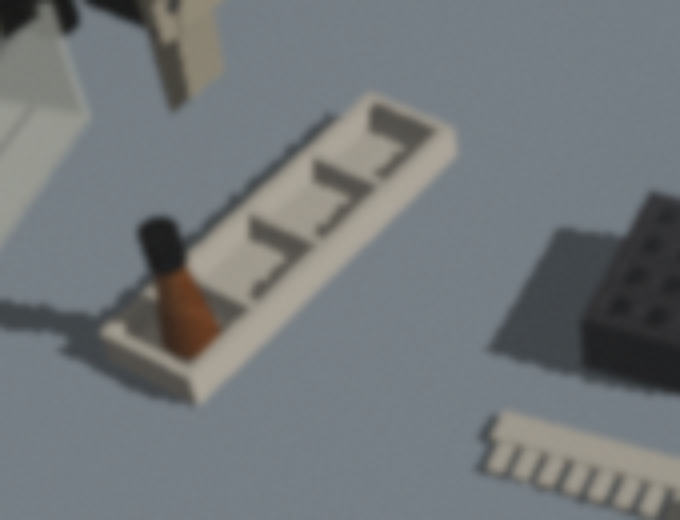

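The conical stands in the far bay (viewed 6). Next, the jar.

```bash
python3 -m pendant '[[[-2,-6,0.6,0],[-4,-12,0.6,0],[-6,-18,0.6,0],[-8,-24,0.6,0],[-10,-30,0.6,0],[-11.7,-35,0.6,0],[-12.5,-37.3,0.6,0],[-12.7,-38,0.6,0],[-12.7,-38,0.6,0],[-12.7,-38,0.6,0]]]'; python3 -c "
from h import *
rel((549,168,51),yaw=-.18)"
```

```text
clock: 13.15
tcp_pos: [549.2, 166.1, 188.4]
tcp_rot: [0.996, -0.092, 0.001, 0.001]
ft_force: [0.8, 0.0, 1.0]
opening: 91.5
t 13.15 tcp [549.2 166.1 188.4] yaw -0.184 tilt 0.003 open 91.5 F [0.8 0.  1. ]
(549, 168, 51) -> [-0.09 -0.2  13.73] twist -0.004
```

```bash
python3 -m pendant '[[[-0.05,-0.2,4,0],[-0.05,-0.2,8,0],[-0.05,-0.2,11.5,0],[-0.05,-0.2,13.2,0],[-0.05,-0.2,13.7,0],[-0.05,-0.2,13.7,0],[-0.05,-0.2,13.7,0]]]'; python3 -c "
from h import *
rel((549,168,51),yaw=-.18)"
```

```text
clock: 14.02
tcp_pos: [550.5, 168.2, 52.7]
tcp_rot: [0.996, -0.092, 0.002, 0.0]
ft_force: [0.2, 0.2, 0.5]
opening: 92.0
t 14.03 tcp [550.5 168.2  52.7] yaw -0.184 tilt 0.005 open 92.0 F [0.2 0.2 0.5]
(549, 168, 51) -> [-0.14  0.05  0.17] twist -0.004
```

```bash
python3 -m pendant '[[[-0.1,0,0.15,0],[-0.1,0,0.15,0],[-0.1,0,0.15,0],[-0.1,0,0.15,0],[-0.1,0,0.15,0],[-0.1,0,0.15,0],[-0.1,0,0.15,0],[-0.1,0,0.15,0]]]' 1 25; python3 -c "
from h import *
rel()"; python3 -m pendant '[[[0,0,-2,0],[0,0,-5,0],[0,0,-9,0],[0,0,-12,0],[0,0,-12,0],[0,0,-12,0]]]'; python3 -c "
from h import *
rel((553,-218.5,172),yaw=-.188)"
```

```text
clock: 15.02
tcp_pos: [549.5, 168.4, 51.2]
tcp_rot: [0.996, -0.092, 0.002, 0.0]
ft_force: [-0.2, 0.2, -0.6]
opening: 31.1
t 15.03 tcp [549.5 168.4  51.2] yaw -0.184 tilt 0.005 open 31.1 F [-0.2  0.2 -0.6]
clock: 15.78
tcp_pos: [548.6, 168.2, 171.3]
tcp_rot: [0.996, -0.092, 0.002, 0.001]
ft_force: [-0.2, 0.0, -1.0]
opening: 31.3
t 15.78 tcp [548.6 168.2 171.3] yaw -0.184 tilt 0.005 open 31.3 F [-0.2  0.  -1. ]
(553, -218.5, 172) -> [ 7.51 37.94 -0.  ] twist 0.004
```

```bash
python3 -m pendant '[[[0.5,2.5,0,0],[1.3,6.5,0,0],[2.2,11,0,0],[3.1,15.6,0,0],[4,20.2,0,0],[4.9,24.8,0,0],[5.8,29.4,0,0],[6.6,33.6,0,0],[7.2,36.6,0,0],[7.5,38,0,0],[7.5,38,0,0],[7.5,38,0,0]]]'; python3 -c "
from h import *
rel((553,-218.5,48.5),yaw=-.188)"
```

```text
clock: 17.27
tcp_pos: [553.0, -216.8, 171.7]
tcp_rot: [0.996, -0.091, 0.002, -0.0]
ft_force: [-0.3, 1.0, 0.1]
opening: 31.7
t 17.27 tcp [ 553.  -216.8  171.7] yaw -0.182 tilt 0.004 open 31.7 F [-0.3  1.   0.1]
(553, -218.5, 48.5) -> [-0.02  0.18 12.32] twist 0.006
```

```bash
python3 -m pendant '[[[-0.05,0.15,2.5,0],[-0.05,0.15,5.5,0],[-0.05,0.15,8.5,0],[-0.05,0.15,11,0],[-0.05,0.15,12.1,0],[-0.05,0.15,12.3,0],[-0.05,0.15,12.3,0],[-0.05,0.15,12.3,0]]]'; python3 -c "
from h import *
rel((553,-218.5,48.5),yaw=-.188)"
```

```text
clock: 18.27
tcp_pos: [553.6, -218.4, 49.8]
tcp_rot: [0.996, -0.091, 0.003, 0.0]
ft_force: [0.6, -1.0, -0.4]
opening: 31.6
t 18.27 tcp [ 553.6 -218.4   49.8] yaw -0.182 tilt 0.006 open 31.6 F [ 0.6 -1.  -0.4]
(553, -218.5, 48.5) -> [-0.05  0.02  0.13] twist 0.006
```

```bash
python3 -m pendant '[[[-0.05,0,0.13,0],[-0.05,0,0.13,0],[-0.05,0,0.13,0]]]'; python3 -m pendant '[[[0,0,0,0],[0,0,0,0],[0,0,0,0],[0,0,0,0],[0,0,0,0],[0,0,0,0]]]' -0.3;  python3 -m pendant '[[[0,0,-2,0],[0,0,-5,0],[0,0,-9,0],[0,0,-13,0],[0,0,-14.5,0],[0,0,-14.5,0],[0,0,-14.5,0]]]' -1; python3 -c "
from h import *
rel((604.5,166,190),yaw=-.18)"
```

```text
clock: 18.65
tcp_pos: [553.1, -218.4, 48.6]
tcp_rot: [0.996, -0.091, 0.003, 0.0]
ft_force: [0.9, -0.3, -0.7]
opening: 30.8
clock: 19.4
tcp_pos: [553.1, -218.4, 48.6]
tcp_rot: [0.996, -0.091, 0.003, 0.0]
ft_force: [-0.1, -0.4, 0.3]
opening: 59.9
clock: 20.27
tcp_pos: [551.1, -218.1, 192.3]
tcp_rot: [0.996, -0.091, 0.002, -0.0]
ft_force: [0.3, -0.2, 0.5]
opening: 91.7
t 20.27 tcp [ 551.1 -218.1  192.3] yaw -0.182 tilt 0.004 open 91.7 F [ 0.3 -0.2  0.5]
(604.5, 166, 190) -> [ -1.7  -38.74   0.24] twist -0.002
```

```bash
python3 -m pendant '[[[-0.3,-6,0.2,0],[-0.6,-12,0.2,0],[-0.8,-18,0.2,0],[-1.1,-24,0.2,0],[-1.4,-30,0.2,0],[-1.6,-35.5,0.2,0],[-1.7,-38,0.2,0],[-1.7,-38.7,0.2,0],[-1.7,-38.7,0.2,0],[-1.7,-38.7,0.2,0],[-1.7,-38.7,0.2,0]]]'; python3 -c "
from h import *
rel((604.5,166,73),yaw=-.18)
p=ctrl.read_camera('scene');cv2.imwrite('pics/s4.png',p['img'][60:320,80:460,::-1].repeat(2,0).repeat(2,1))"
```

```text
clock: 21.65
tcp_pos: [604.6, 163.6, 190.3]
tcp_rot: [0.996, -0.092, 0.002, 0.0]
ft_force: [0.2, -0.1, -0.1]
opening: 91.7
t 21.65 tcp [604.6 163.6 190.3] yaw -0.184 tilt 0.004 open 91.7 F [ 0.2 -0.1 -0.1]
(604.5, 166, 73) -> [-0.1  -0.23 11.73] twist -0.004
```

View pics/s4.png

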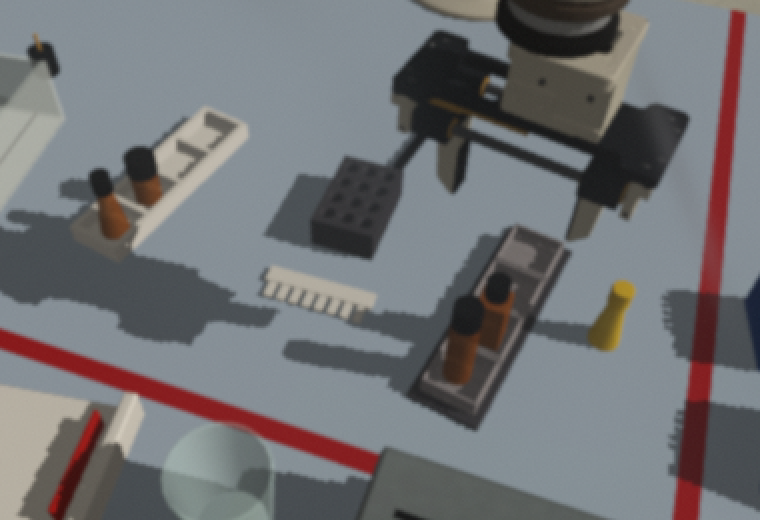

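Viewed 7: the conical at (112,205) and the jar at (145,175) stand in the two far bays, and the square at (495,310) and the tall at (462,340) are undisturbed. Grasping the square by its cap.

```bash
python3 -m pendant '[[[-0.2,-0.2,4,0],[-0.2,-0.2,8,0],[-0.2,-0.2,10.8,0],[-0.2,-0.2,11.7,0],[-0.2,-0.2,11.8,0],[-0.2,-0.2,11.8,0],[-0.2,-0.2,11.8,0]]]'; python3 -c "
from h import *
rel((604.5,166,73),yaw=-.18)"
```

```text
clock: 22.58
tcp_pos: [604.4, 166.5, 73.8]
tcp_rot: [0.996, -0.092, 0.003, -0.0]
ft_force: [-0.4, -0.3, 0.0]
opening: 91.7
t 22.57 tcp [604.4 166.5  73.8] yaw -0.184 tilt 0.006 open 91.7 F [-0.4 -0.3  0. ]
(604.5, 166, 73) -> [0.02 0.05 0.08] twist -0.004
```

```bash
python3 -m pendant '[[[0,0,0.1,0],[0,0,0.1,0],[0,0,0.1,0],[0,0,0.1,0],[0,0,0.1,0],[0,0,0.1,0],[0,0,0.1,0],[0,0,0.1,0]]]' 1 25; python3 -c "
from h import *
rel()"; python3 -m pendant '[[[0,0,-2,0],[0,0,-5,0],[0,0,-9,0],[0,0,-12,0],[0,0,-12,0],[0,0,-12,0]]]'; python3 -c "
from h import *
rel((500,-208.5,192),yaw=-.188)"
```

```text
clock: 23.58
tcp_pos: [604.4, 166.5, 72.7]
tcp_rot: [0.996, -0.092, 0.003, -0.0]
ft_force: [-0.7, -0.0, -0.2]
opening: 28.0
t 23.57 tcp [604.4 166.5  72.7] yaw -0.184 tilt 0.006 open 28.0 F [-0.7 -0.  -0.2]
clock: 24.32
tcp_pos: [603.3, 166.2, 192.7]
tcp_rot: [0.996, -0.092, 0.003, 0.0]
ft_force: [-0.2, -0.7, -1.0]
opening: 27.7
t 24.32 tcp [603.3 166.2 192.7] yaw -0.184 tilt 0.006 open 27.7 F [-0.2 -0.7 -1. ]
(500, -208.5, 192) -> [-3.29 38.73  0.04] twist 0.004
```

Opening is 28 mm, so the pads hold the top of the 28 mm square body rather than the cap. It's still held after the lift, so I'm carrying it gently.

```bash
python3 -m pendant '[[[-0.15,1.5,0,0],[-0.4,4.5,0,0],[-0.7,8.2,0,0],[-1,12.2,0,0],[-1.4,16.4,0,0],[-1.75,20.6,0,0],[-2.1,24.8,0,0],[-2.5,29,0,0],[-2.8,33,0,0],[-3.1,36.3,0,0],[-3.2,38.2,0,0],[-3.3,38.7,0,0]]]';python3 -m pendant '[[[0,0,0,0],[0,0,0,0]]]'; python3 -c "
from h import *
rel((500,-208.5,70),yaw=-.188)
s=ctrl.sense();p=ctrl.read_camera('wrist')
cv2.imwrite('pics/w3.png',p['img'][:,:,::-1])
"
```

```text
clock: 25.82
tcp_pos: [499.0, -209.3, 191.8]
tcp_rot: [0.996, -0.093, 0.002, 0.0]
ft_force: [0.5, -0.9, -0.4]
opening: 27.9
clock: 26.08
tcp_pos: [499.4, -207.9, 191.7]
tcp_rot: [0.996, -0.092, 0.002, -0.0]
ft_force: [0.4, 0.7, -0.9]
opening: 27.8
t 26.07 tcp [ 499.4 -207.9  191.7] yaw -0.184 tilt 0.005 open 27.8 F [ 0.4  0.7 -0.9]
(500, -208.5, 70) -> [ 0.02  0.06 12.17] twist 0.004
```

View pics/w3.png

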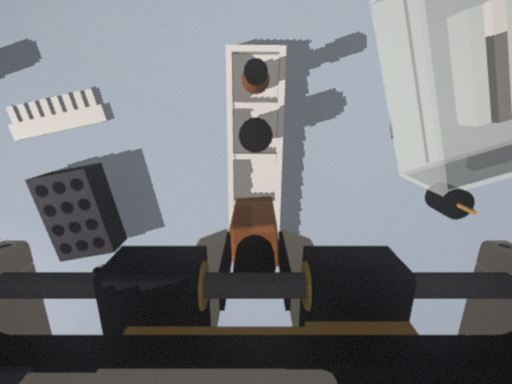

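Viewed 8: the square hangs upright between the pads at (253,230). The conical (255,75) and the jar (256,135) stand centred in their bays. Lowering.

```bash
python3 -m pendant '[[[0,0,2.5,0],[0,0,5.5,0],[0,0,8.5,0],[0,0,11,0],[0,0,12,0],[0,0,12.1,0],[0,0,12.1,0],[0,0,12.1,0]]]'; python3 -c "
from h import *
rel((500,-208.5,70),yaw=-.188)"
```

```text
clock: 27.12
tcp_pos: [500.8, -208.1, 71.8]
tcp_rot: [0.996, -0.092, 0.003, 0.0]
ft_force: [0.5, -0.0, -0.5]
opening: 27.9
t 27.12 tcp [ 500.8 -208.1   71.8] yaw -0.184 tilt 0.006 open 27.9 F [ 0.5 -0.  -0.5]
(500, -208.5, 70) -> [-0.07  0.05  0.18] twist 0.004
```

```bash
python3 -m pendant '[[[-0.05,0,0.2,0],[-0.05,0,0.2,0],[-0.05,0,0.2,0]]]'; python3 -m pendant '[[[0,0,0,0],[0,0,0,0],[0,0,0,0],[0,0,0,0],[0,0,0,0],[0,0,0,0]]]' -0.3;  python3 -m pendant '[[[0,0,-2,0],[0,0,-5,0],[0,0,-9,0],[0,0,-13,0],[0,0,-14,0],[0,0,-14,0],[0,0,-14,0]]]' -1; python3 -c "
from h import *
rel((656.5,149.5,200),yaw=-.18)"
```

```text
clock: 27.5
tcp_pos: [500.3, -208.2, 69.9]
tcp_rot: [0.996, -0.092, 0.003, 0.0]
ft_force: [0.0, -0.1, -0.9]
opening: 27.9
clock: 28.25
tcp_pos: [500.3, -208.1, 69.9]
tcp_rot: [0.996, -0.092, 0.003, 0.0]
ft_force: [0.8, 0.3, 1.9]
opening: 59.5
clock: 29.12
tcp_pos: [498.5, -207.8, 208.9]
tcp_rot: [0.996, -0.092, 0.002, -0.0]
ft_force: [-1.4, 0.6, 0.7]
opening: 91.9
t 29.12 tcp [ 498.5 -207.8  208.9] yaw -0.184 tilt 0.005 open 91.9 F [-1.4  0.6  0.7]
(656.5, 149.5, 200) -> [  8.98 -38.02   0.96] twist -0.004
```

```bash
python3 -m pendant '[[[1.3,-5.6,1,0],[2.6,-11.2,1,0],[4,-16.8,1,0],[5.3,-22.4,1,0],[6.6,-28,1,0],[7.9,-33.6,1,0],[8.7,-37,1,0],[9,-38,1,0],[9,-38,1,0],[9,-38,1,0],[9,-38,1,0]]]'; python3 -c "
from h import *
rel((656.5,149.5,61),yaw=-.18)"
```

```text
clock: 30.5
tcp_pos: [656.6, 147.0, 199.5]
tcp_rot: [0.996, -0.093, 0.002, 0.0]
ft_force: [-0.1, -0.2, 0.2]
opening: 91.6
t 30.5 tcp [656.6 147.  199.5] yaw -0.187 tilt 0.005 open 91.6 F [-0.1 -0.2  0.2]
(656.5, 149.5, 61) -> [-0.12 -0.25 13.85] twist -0.007
```

```bash
python3 -m pendant '[[[-0.2,-0.2,3,0],[-0.2,-0.2,6.5,0],[-0.2,-0.2,10,0],[-0.2,-0.2,12.8,0],[-0.2,-0.2,13.8,0],[-0.2,-0.2,13.9,0],[-0.2,-0.2,13.9,0],[-0.2,-0.2,13.9,0]]]'; python3 -c "
from h import *
rel((656.5,149.5,61),yaw=-.18)"
```

```text
clock: 31.5
tcp_pos: [656.7, 149.4, 62.0]
tcp_rot: [0.996, -0.093, 0.003, 0.0]
ft_force: [0.4, -0.7, 0.5]
opening: 92.3
t 31.5 tcp [656.7 149.4  62. ] yaw -0.187 tilt 0.007 open 92.3 F [ 0.4 -0.7  0.5]
(656.5, 149.5, 61) -> [-0.02 -0.01  0.1 ] twist -0.007
```

```bash
python3 -m pendant '[[[0,0,0.1,0],[0,0,0.1,0],[0,0,0.1,0],[0,0,0.1,0],[0,0,0.1,0],[0,0,0.1,0],[0,0,0.1,0],[0,0,0.1,0]]]' 1 25; python3 -c "
from h import *
rel()"; python3 -m pendant '[[[0,0,-2,0],[0,0,-5,0],[0,0,-9,0],[0,0,-13,0],[0,0,-15,0],[0,0,-15,0],[0,0,-15,0]]]'; python3 -c "
from h import *
rel((447,-198.4,212),yaw=-.188)"
```

```text
clock: 32.5
tcp_pos: [656.6, 149.4, 61.0]
tcp_rot: [0.996, -0.093, 0.003, 0.0]
ft_force: [-0.0, 0.8, 0.7]
opening: 25.8
t 32.5 tcp [656.6 149.4  61. ] yaw -0.187 tilt 0.007 open 25.8 F [-0.   0.8  0.7]
clock: 33.38
tcp_pos: [654.7, 149.0, 209.3]
tcp_rot: [0.996, -0.093, 0.002, 0.001]
ft_force: [0.1, 0.0, -1.4]
opening: 25.5
t 33.38 tcp [654.7 149.  209.3] yaw -0.187 tilt 0.005 open 25.5 F [ 0.1  0.  -1.4]
(447, -198.4, 212) -> [-13.94  37.99  -0.3 ] twist 0.001
```

```bash
python3 -m pendant '[[[-0.6,1.6,0,0],[-1.7,4.6,0,0],[-3.2,8.6,0,0],[-4.8,13,0,0],[-6.4,17.4,0,0],[-8,21.8,0,0],[-9.6,26.2,0,0],[-11.1,30.4,0,0],[-12.5,34,0,0],[-13.5,36.8,0,0],[-13.9,38,0,0],[-13.9,38,0,0]]]';python3 -m pendant '[[[0,0,0,0],[0,0,0,0]]]'; python3 -c "
from h import *
rel((447,-198.4,59),yaw=-.188)
p=ctrl.read_camera('wrist')
cv2.imwrite('pics/w4.png',p['img'][:,:,::-1])
"
```

```text
clock: 34.88
tcp_pos: [446.5, -199.1, 208.5]
tcp_rot: [0.996, -0.094, 0.002, 0.0]
ft_force: [0.4, 0.1, -0.4]
opening: 25.5
clock: 35.12
tcp_pos: [447.0, -197.8, 208.4]
tcp_rot: [0.996, -0.093, 0.002, 0.0]
ft_force: [-0.1, 0.7, -0.9]
opening: 25.4
t 35.12 tcp [ 447.  -197.8  208.4] yaw -0.187 tilt 0.003 open 25.4 F [-0.1  0.7 -0.9]
(447, -198.4, 59) -> [-0.04  0.06 14.94] twist 0.001
```

View pics/w4.png

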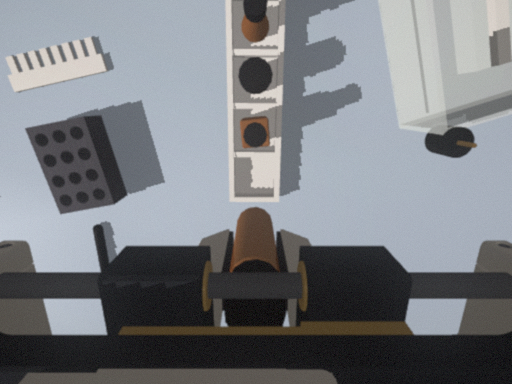

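Viewed 9: the square stands in its bay at (255,133), the tall bottle is upright in the jaws, and the near bay at (255,175) is empty. Lowering.

```bash
python3 -m pendant '[[[-0.1,0.05,2.5,0],[-0.1,0.05,5.5,0],[-0.1,0.05,9,0],[-0.1,0.05,12.5,0],[-0.1,0.05,14.4,0],[-0.1,0.05,14.8,0],[-0.1,0.05,14.8,0],[-0.1,0.05,14.8,0]]]'; python3 -c "
from h import *
rel((447,-198.4,58.4),yaw=-.188)"
```

```text
clock: 36.17
tcp_pos: [447.4, -198.6, 61.4]
tcp_rot: [0.996, -0.093, 0.003, 0.001]
ft_force: [-0.5, 0.5, -0.2]
opening: 25.6
t 36.17 tcp [ 447.4 -198.6   61.4] yaw -0.187 tilt 0.005 open 25.6 F [-0.5  0.5 -0.2]
(447, -198.4, 58.4) -> [-0.04 -0.01  0.3 ] twist 0.001
```

```bash
python3 -m pendant '[[[-0.05,0,0.2,0],[-0.05,0,0.3,0],[-0.05,0,0.3,0],[-0.05,0,0.3,0]]]'; python3 -m pendant '[[[0,0,0,0],[0,0,0,0],[0,0,0,0],[0,0,0,0],[0,0,0,0],[0,0,0,0]]]' -0.3;  python3 -m pendant '[[[0,0,-2,0],[0,0,-5,0],[0,0,-9,0],[0,0,-13,0],[0,0,-17,0],[0,0,-19,0],[0,0,-19,0],[0,0,-19,0]]]' -1; python3 -m pendant '[[[-2,-6,0,0],[-2,-12,0,0],[-2,-18,0,0],[-2,-24,0,0],[-2,-30,0,0],[-2,-30,0,0],[-2,-30,0,0],[-2,-30,0,0]]]'; python3 - <<'E'
from h import *
rel()
c,s=np.cos(-.188),np.sin(-.188)
V={n:ctrl.read_camera(n) for n in('top','scene')}
L=['bottle_conical','bottle_jar','bottle_square','bottle_tall']
for i,l in enumerate(L):
    k=81-54*i; g=np.array([526.5+k*c,-213.5+k*s])
    for n,p in V.items():
        for d in ctrl.outline_of(p,l)[:2]:
            x,e=fit(lambda q:PARTS[l](q[0],q[1],6),[(d['pixels'],p['intrinsics'],p['T'])],g,[6,6])
            dx=x-[526.5,-213.5]; print(l,n,np.round(d['bbox']),'rack xy',np.round([c*dx[0]+s*dx[1],-s*dx[0]+c*dx[1]],1),'want',k,round(e,2))
a=V['top']['img'][150:270,300:400,::-1]; b=V['scene']['img'][90:210,90:240,::-1]
cv2.imwrite('pics/end.png',cv2.resize(np.hstack([a,b]),None,fx=3.2,fy=3.2,interpolation=cv2.INTER_CUBIC))
E
```

```text
clock: 36.67
tcp_pos: [446.9, -198.5, 58.4]
tcp_rot: [0.996, -0.093, 0.003, 0.001]
ft_force: [0.0, -0.5, -0.2]
opening: 25.3
clock: 37.42
tcp_pos: [446.9, -198.5, 58.4]
tcp_rot: [0.996, -0.093, 0.003, 0.001]
ft_force: [0.9, -0.2, -0.4]
opening: 59.7
clock: 38.42
tcp_pos: [445.2, -198.0, 247.4]
tcp_rot: [0.996, -0.093, 0.002, 0.0]
ft_force: [-0.9, -0.5, -0.2]
opening: 91.9
clock: 39.42
tcp_pos: [480.9, 98.5, 246.3]
tcp_rot: [0.995, -0.095, 0.001, 0.001]
ft_force: [0.7, -0.3, 1.0]
opening: 91.7
t 39.42 tcp [480.9  98.5 246.3] yaw -0.19 tilt 0.003 open 91.7 F [ 0.7 -0.3  1. ]
bottle_conical top [356. 172.  22.  18.] rack xy [78.7  0.5] want 81 0.08
bottle_conical scene [132. 164.  20.  35.] rack xy [81.9 -1.3] want 81 0.09
bottle_conical scene [383. 219.  23.  35.] rack xy [81. -0.] want 81 1.0
bottle_jar top [351. 194.  18.  12.] rack xy [25.2  0.3] want 27 0.11
bottle_jar scene [153. 149.  16.  32.] rack xy [28.6 -1.4] want 27 0.08
bottle_square top [349. 217.  23.  17.] rack xy [-28.5   0.2] want -27 0.1
bottle_square scene [170. 131.  20.  38.] rack xy [-25.2  -1.7] want -27 0.07
bottle_square scene [157. 154.  91.  76.] rack xy [-27.5  38.6] want -27 0.84
bottle_tall top [347. 244.  25.  10.] rack xy [-84.3  -0.4] want -81 0.07
bottle_tall scene [182. 112.  18.  42.] rack xy [-82.2  -2.4] want -81 0.11
```

View pics/end.png

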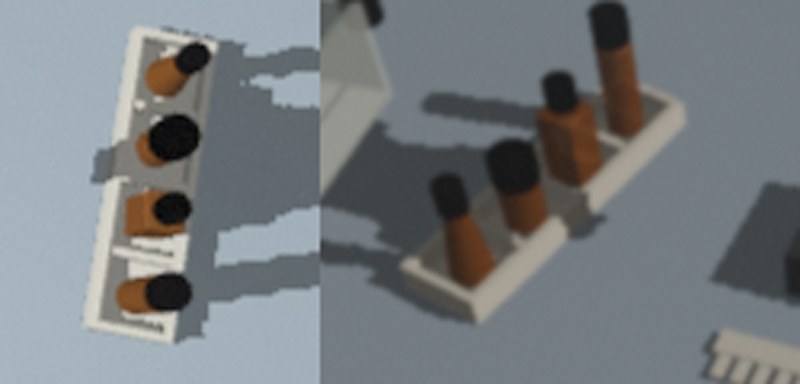

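Viewed 10: all four stand upright, one per bay, with conical, jar, square and tall running from the far bay to the near one. The fits lie within about 3.5 mm of the bay centres and the gripper is clear, so I'm handing in.

```bash
python3 -c "
from bench import ctrl
print(ctrl.sign_off())"
```

```text
the job is handed in; nothing more can be done
None
```

All four bottles are in the white rack in reverse order, and I handed the job in at about 40 s on the robot's clock. In the cups the order from the arm was conical, jar, square, tall. In the rack it is now tall, square, jar, conical. I left the yellow look-alike flask alone.

- **Final check:** Outline fits from the top and scene cameras, assuming each bottle stands upright on its bay floor, put every foot within about 3.5 mm of its bay centre along the row and 2.5 mm across (limit 13 mm). In the last picture all four stand upright. The gripper was open and clear, and the wrist force stayed within about 2 N in every reading.
- **Cameras disagreed slightly:** The two cameras differ by up to about 3.5 mm along the row.
- **Square bottle grasp:** The pads held the top of its 28 mm body instead of the cap. It stayed upright and was set down normally.
- **First approach:** Above the conical flask I measured before the arm had settled, which put it 10 mm off. I corrected this before gripping.

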